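# Dust cover for a freshly primed engine cowling

### The job

The little engine cowling standing on the cork mat has just been primed: turn the white octagonal dish upside down and set it gently over the cowling as a dust cover, rim flat on the cork all round and the cowling clear inside it. The primer is wet, so let nothing touch or shift the cowling; do not drop the dish, and leave the other things on the tray where they are.

Things in the scene. Friction and masses are not known exactly. Their poses are not given: they have to be found in the camera images.
- dish: White ceramic dish, straight-sided octagon, 60 mm across flats, 42 high, walls 4, floor 5 (inside 52 across flats), 0.08-0.13 kg; starts mouth-up on the tray. Origin: centre of outer underside; z runs to the mouth (centre of mass 16 mm up); x, y and the directions 45 degrees between are square to flats. On a flat side it does not roll, its axis 30 mm above the surface.
- dish_rim (a point): Centre of the dish's mouth, 42 mm from the origin along the dish's z axis; axes as the dish.
- cowling: Small grey plastic model engine cowling, a short round barrel 26 mm in diameter and 16 mm high, standing loose, nose up, near the middle of the cork mat; wet, 12 g. Origin: centre of its underside.
- mat: Square cork mat, 120 x 120 mm and 4 mm thick, fixed flat on the tray to the left or right. Origin: centre of its underside, z up, x and y along its edges.
- tray: Bamboo lap tray, legs folded, fixed on the table. Origin: on the table under its centre; x away from the robot, y left, z up. Flat deck 32 mm above the table, 380 (x) by 556 mm (y) inside the rims, which stand 20 mm above the deck at the back and corners, 8 mm at the front and mid-sides. Dish, mat and all the small things lie on the deck.
- wing: Blue plastic model aircraft wing lying along the back of the tray, 200 mm long, 50 mm chord, 9 mm thick. Bystander. Origin: mid-length, underside; its y axis along the span.
- tweezers: Steel tweezers, 120 mm long, 15 mm wide, 6 mm thick, lying in the front of the tray. Bystander. Origin: middle, underside; its x axis along the length to the tips.
- clamp: Small silver aluminium G-clamp lying on its side in the front of the tray, 46 x 79 mm, 14 mm thick. Bystander. Origin: middle of the frame, underside; y along its screw.
- wheel: Model aircraft wheel with black tyre, 26 mm in diameter, 11 mm thick, lying flat near the middle of the tray. Bystander. Origin: centre, underside.
Things that resemble listed ones, but are neither listed nor needed, are in the scene too. Leave any red or turquoise look-alike of the cowling alone. Of the things shaped like the dish, the white one is meant.

How it is judged:
At the end, for the whole second after the job is handed in: Dish released and still, mouth-down over the cowling (centres within 16 mm in plan), within 0.06 rad of level, mouth centre within 2.5 mm of the cork surface; cowling upright and within 4 mm, wing, tweezers, clamp and wheel within 20 mm, of where they started (angle between dish's own z axis and vertical above 3.08159 rad and z of dish_rim in the frame of mat between 0.0015 and 0.0065 m and horizontal distance between dish_rim and cowling below 0.016 m and distance of cowling from where it was at the start of the episode below 0.004 m and angle between cowling's own z axis and vertical below 0.1 rad and linear speed of dish below 0.01 m/s and distance of each of wing, tweezers, clamp, wheel from where it was at the start of the episode below 0.02 m); the robot touches nothing.
It fails at once if the wet cowling is touched by the dish or by the robot (over 0.3 N) (contact force between any of dish, the fingers, the arm and cowling above 0.3 N).
It fails at once if the dish is dropped (falls free of the fingers faster than 0.5 m/s, about 13 mm of fall) (linear speed of dish above 0.5 m/s and contact force between the fingers and dish below 0.05 N).
It fails at once if the dish is banged or pressed down on the mat (over 40 N) (contact force between dish and mat above 40 N).
It fails at once if the wing, tweezers, clamp or wheel is shoved over 40 mm away (distance of any of wing, tweezers, clamp, wheel from where it was at the start of the episode above 0.04 m).
It also fails if it takes over 64 s, if anything falls off the work surface, if the arm or the gripper's body presses on something with over 40 N, if the wrist force passes 120 N, or if a joint passes its speed limit or range.

### The arm

A 6-joint arm with a two-finger parallel gripper is mounted at the origin on the work surface. World frame = base frame: x ahead of the robot, y to its left, z up, the work surface at z = 0. Lengths are in m, angles in rad, forces in N, time in s.
With the tool pointing down it reaches from about 0.3 to 0.75 m from the base axis. Payload 8.5 kg.
Tool frame: the origin (TCP) lies at the very end of the fingers, on their centre line; the grasp point (between the pads) lies 19 mm behind it (bot.tcp_to_grasp is the distance from the TCP to the grasp point, in m); z points along the fingers, x is the direction in which the jaws open and shut, and the axes are right-handed (so a half turn about z gives the same grasp; the last joint's range is limited). The gripper opens to 88 mm and grips with 3 to 60 N. Pads are 18 mm wide; open, the fingers measure 123 mm over their backs; the gripper's body (75 mm by 187 mm) begins 45 mm behind the grasp point.
Start: joints at [-1.494, 0.381, 1.297, -0, 1.464, -0.215], TCP at [0.158, -0.527, 0.239] pointing down, gripper open.
Joint ranges: [-3.11, 3.11], [-0.89, 2.33], [0.22, 2.48], [-1.42, 4.56], [0.17, 2.85], [-2.88, 2.88]. Speed limits (rad/s): [2.39, 2.39, 3.14, 3.14, 3.14, 3.14].

### API

Orientations are given as a 3x3 rotation matrix whose columns are the frame's x, y, z axes.
In Python, from bench import bot, read_camera, get_calibration gives the robot as it stands. The module is installed in compiled form; this text tells all that it offers.
- The arm moves only by the shell command python3 -m jog 'ROWS' [FORCE]. ROWS is JSON, a list of rows, each a list of 7 numbers: the shift along the tool's x, y, z in cm, then the turn, a rotation vector about the tool's x, y, z in degrees, then the finger opening in cm, from 0 to 8.81. In form: [[dx, dy, dz, rx, ry, rz, fingers], ...]. A call has 1 to 20 rows; each row shifts and turns the commanded pose from where the row before left it, along the tool's axes as they then stand; what a row does not reach is not made up. A row lasts 1/10 s, in which the tool goes at most 50 mm and 8.59 degrees, less where a joint would pass 70% of its speed; a pose out of reach is approached as far as the arm can. A call is refused whole if a number of a shift passes 5 or a number of a turn 8.59, either way. A call with a gripper value outside its range is refused whole. The fingers move at their own pace and stop on an object; FORCE is the grip in N (left out, the last holds). Time passes only in rows, so rows that do not move let the fingers close. It gives the time, the measured TCP pose, the force and the opening at its end, in the units of the state.
- bot.get_obs(): the state, without advancing time (a new reading comes with each control period).
- read_camera(name): name is "scene" or "side" or "wrist"; returns the picture (420x560x3 uint8, blue, green, red); there is no depth.
- get_calibration(name): a dict with "fx", "fy", "cx", "cy" (pixels), "k1" (the pictures are not rectified: a ray, as slopes to the right and down, at radius r is drawn at 1 + k1 r^2 times it, then the intrinsics apply), "world_from_camera" (4x4, takes a point from camera to world coordinates). Camera axes: x right, y down, z forward; pixel columns grow to the right and rows downward; lengths in m; the calibration is good to about 2 mm. A picture is of the moment at which its call begins: read the wrist's pose just before it. get_calibration takes no time and is no camera call; for the wrist camera it gives the pose at the moment of the call.
- bot.job_done(): hands the job in, once; it reports no verdict.
The state is a dict: "time": time; "qpos": joint angles; "joint_velocities": joint speeds; "joint_torque": joint torques, N m; "position": TCP position; "eef_rot": TCP orientation; "contact_force": force on the tool from outside, world axes, zero at the start; "ft_torque": the same for the moment, N m; "finger_gap": opening from 0.0 (shut) to 1.0 (fully open).
Only numpy, scipy, OpenCV 4.12 (cv2) and the standard library are available. Lean on these libraries where they do the work, as an engineer would, in place of code of your own. Each camera call takes 0.05 s, during which the arm holds its last target.

## Working session

There is one attempt and no reset: what is moved stays moved. The work goes in short steps, Python scripts to look and compute and a shell command to move; the robot and the scene stay as the last step left them, time stands still between calls to the robot, and variables do not carry over. Pictures are saved under pics/ and viewed, and the job is handed in when it is done.

```bash
mkdir -p pics; python3 - <<'E'
from bench import bot, read_camera, get_calibration
import cv2
o=bot.get_obs(); print({k:o[k] for k in('time','position','eef_rot','finger_gap')})
for n in("scene","side","wrist"):
    c=get_calibration(n); print(n,c)
    cv2.imwrite(f"pics/{n}0.png",read_camera(n))
E
```

```text
{'time': 0.0, 'position': array([ 0.15818511, -0.526484  ,  0.23815093]), 'eef_rot': array([[ 2.87628739e-01, -9.57741976e-01, -1.25160435e-04],
       [-9.57741003e-01, -2.87628629e-01,  1.39419110e-03],
       [-1.37127507e-03, -2.81138149e-04, -9.99999020e-01]]), 'finger_gap': 1.00284474087637}
scene {'fx': 418.6372898032987, 'fy': 418.6372898032987, 'cx': 275.39681710782025, 'cy': 207.6767015797417, 'k1': 0.018931808090708938, 'world_from_camera': array([[ 0.46586283,  0.54268623, -0.69890162,  1.21346526],
       [ 0.88474864, -0.2733229 ,  0.37751083, -0.40171811],
       [ 0.01384411, -0.79422053, -0.60747189,  0.67513361],
       [ 0.        ,  0.        ,  0.        ,  1.        ]])}
side {'fx': 399.7356841773996, 'fy': 399.7356841773996, 'cx': 277.6267886067054, 'cy': 208.2189026629143, 'k1': -0.021571574636523424, 'world_from_camera': array([[-0.86431213, -0.37407747,  0.33620022,  0.28279552],
       [-0.50295308,  0.64503238, -0.57530116,  0.47366402],
       [-0.00165283, -0.66633271, -0.74565273,  0.72963137],
       [ 0.        ,  0.        ,  0.        ,  1.        ]])}
wrist {'fx': 327.77773090455696, 'fy': 327.77773090455696, 'cx': 284.51115372803065, 'cy': 203.3948289811979, 'k1': -0.01780881471739283, 'world_from_camera': array([[ 0.28823717, -0.92051214, -0.26377402,  0.2271589 ],
       [-0.95755815, -0.27746346, -0.07807959, -0.5056155 ],
       [-0.00131444,  0.27508441, -0.96141918,  0.38373167],
       [ 0.        ,  0.        ,  0.        ,  1.        ]])}
```

View pics/scene0.png

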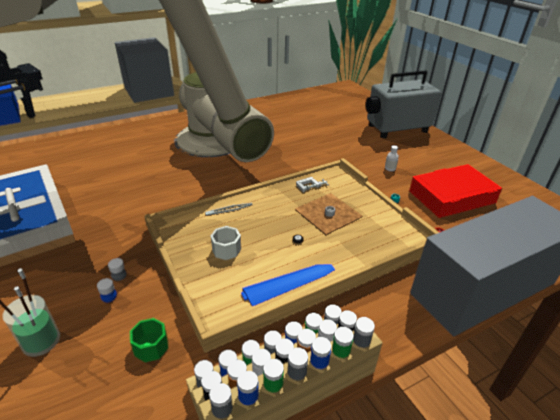

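View pics/side0.png

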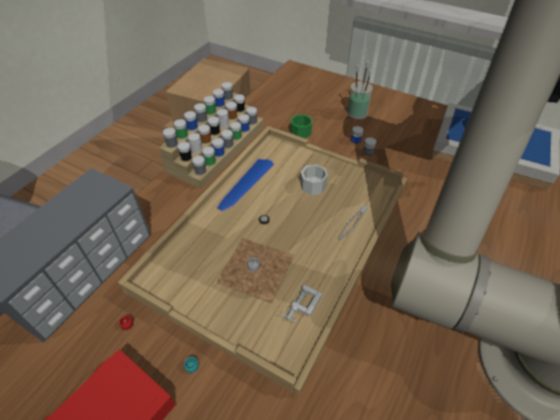

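View pics/wrist0.png

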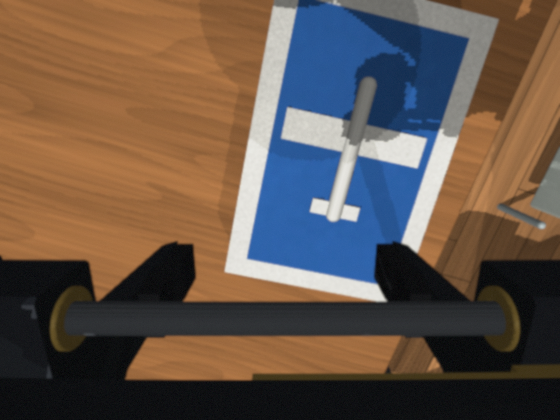

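The white octagonal dish is at scene (227,243) and side (314,179). The green octagon at scene (149,340) is off the tray and is only a look-alike. The grey cowling is on the mat at scene (330,211) and side (253,265). The red and turquoise rings are off the tray. I'll enlarge crops of these next.

```bash
python3 - <<'E'
import cv2,numpy as np
a=cv2.imread("pics/scene0.png");b=cv2.imread("pics/side0.png")
def crop(im,x,y,w,h,s): return cv2.resize(im[y:y+h,x:x+w],None,fx=s,fy=s,interpolation=cv2.INTER_CUBIC)
cv2.imwrite("pics/c1.png",crop(a,195,165,180,120,4.4))
cv2.imwrite("pics/c2.png",crop(b,210,155,160,170,3.5))
E
```

```text
(no output)
```

View pics/c1.png

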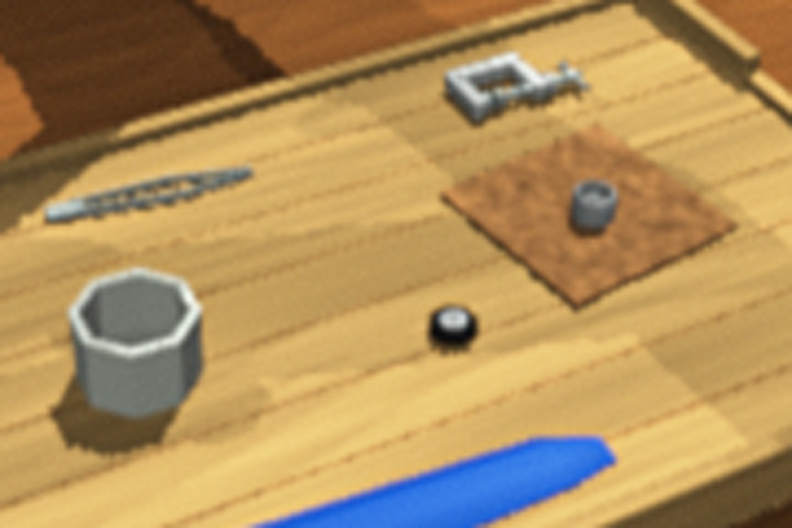

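View pics/c2.png

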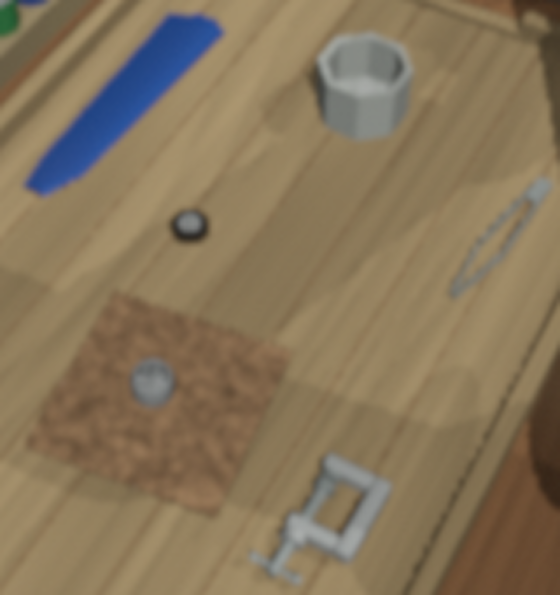

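```bash
cat > h.py <<'E'
import numpy as np,cv2
from bench import get_calibration
C={n:get_calibration(n) for n in("scene","side")}
def K(c): return np.array([[c['fx'],0,c['cx']],[0,c['fy'],c['cy']],[0,0,1]]),np.array([c['k1'],0,0,0,0.])
def proj(c,P):
    P=np.atleast_2d(np.asarray(P,float));T=np.linalg.inv(c['world_from_camera']);k,d=K(c)
    return cv2.projectPoints(P,cv2.Rodrigues(T[:3,:3])[0],T[:3,3],k,d)[0][:,0]
def back(c,uv,z):
    k,d=K(c);uv=np.atleast_2d(np.asarray(uv,float))
    r=cv2.undistortPoints(uv[:,None],k,d)[:,0];T=c['world_from_camera']
    D=np.c_[r,np.ones(len(r))]@T[:3,:3].T;o=T[:3,3]
    return o+D*((z-o[2])/D[:,2])[:,None]
E
python3 - <<'E'
from h import *
S=lambda p:np.array(p)/4.4+[195,165]-0.4
D=lambda p:np.array(p)/3.5+[210,155]-0.35
np.set_printoptions(precision=4,suppress=True)
for n,f,rim,cow,mat in(("scene",S,[(136,312)],[(596,192)],[(442,196),(598,126),(738,227),(577,308)]),("side",D,[(364,64)],[(152,375)],[(118,292),(290,350),(215,515),(28,443)])):
    c=C[n]
    print(n,'rim',back(c,f(rim),.074),'cow top',back(c,f(cow),.052))
    m=back(c,f(mat),.036);print(m,m.mean(0),np.linalg.norm(np.diff(m,axis=0),axis=1))
# vertices
v=back(C["scene"],S([(76,318),(73,303)]),.074)
for n,f,px in(("scene",S,dict(wheel=(452,325),clamp=(500,92),clampscrewend=(575,78),tw1=(60,213),tw2=(245,172),wing=(440,500))),("side",D,dict(wheel=(189,222),clampA=(385,485),clampB=(330,460),clampC=(352,555),screwend=(275,568),tw1=(545,185),tw2=(455,292),w1=(40,190),w2=(205,25)))):
    for k,p in px.items(): print(n,k,back(C[n],f([p]),.040)[0])
E
```

```text
scene rim [[ 0.5611 -0.1711  0.074 ]] cow top [[0.5589 0.1042 0.052 ]]
[[0.5056 0.0366 0.036 ]
 [0.4881 0.1546 0.036 ]
 [0.6047 0.1703 0.036 ]
 [0.6219 0.052  0.036 ]] [0.5551 0.1034 0.036 ] [0.1193 0.1177 0.1195]
side rim [[ 0.5608 -0.173   0.074 ]] cow top [[0.5581 0.102  0.052 ]]
[[0.6163 0.0516 0.036 ]
 [0.5024 0.0362 0.036 ]
 [0.4849 0.1538 0.036 ]
 [0.6008 0.1683 0.036 ]] [0.5511 0.1025 0.036 ] [0.1149 0.1188 0.1169]
scene wheel [ 0.6075 -0.0162  0.04  ]
scene clamp [0.4357 0.1175 0.04  ]
scene clampscrewend [0.4434 0.167  0.04  ]
scene tw1 [ 0.4278 -0.1638  0.04  ]
scene tw2 [ 0.4395 -0.056   0.04  ]
scene wing [ 0.7108 -0.0827  0.04  ]
side wheel [ 0.6061 -0.0167  0.04  ]
side clampA [0.4114 0.0923 0.04  ]
side clampB [0.4453 0.0935 0.04  ]
side clampC [0.408  0.1392 0.04  ]
side screwend [0.44   0.1665 0.04  ]
side tw1 [ 0.4189 -0.1624  0.04  ]
side tw2 [ 0.4336 -0.0508  0.04  ]
side w1 [0.7057 0.0091 0.04  ]
side w2 [ 0.6956 -0.1852  0.04  ]
```

```bash
python3 - <<'E'
from h import *
out=[]
for n,(x,y,w,h) in(("scene",(205,222,46,44)),("side",(296,160,36,40))):
    im=cv2.imread(f"pics/{n}0.png");row=[]
    for yaw in(0,7.5,15,22.5,30,37.5):
        s=260/w if False else 6
        cr=cv2.resize(im[y:y+44,x:x+44],None,fx=6,fy=6,interpolation=cv2.INTER_CUBIC)
        for z,col in((.074,(0,0,255)),(.032,(0,255,0))):
            t=np.radians(yaw+22.5+45*np.arange(8));R=.03/np.cos(np.pi/8)
            P=np.c_[.561+R*np.cos(t),-.172+R*np.sin(t),np.full(8,z)]
            uv=((proj(C[n],P)-[x,y]+.5)*6).round().astype(int)
            cv2.polylines(cr,[uv],True,col,1)
        cv2.putText(cr,str(yaw),(3,14),0,.5,(255,0,0),1)
        row.append(cr)
    cv2.imwrite(f"pics/yaw_{n}.png",np.vstack([np.hstack(row[:3]),np.hstack(row[3:])]))
E
```

```text
(no output)
```

View pics/yaw_scene.png

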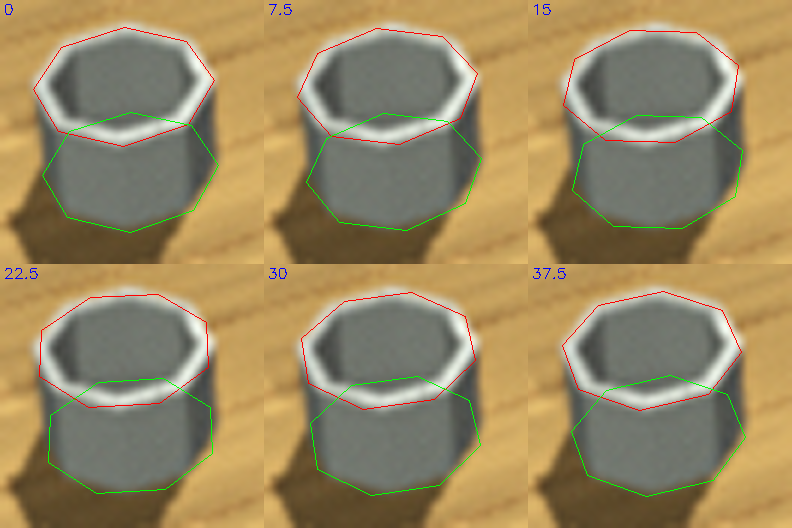

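View pics/yaw_side.png

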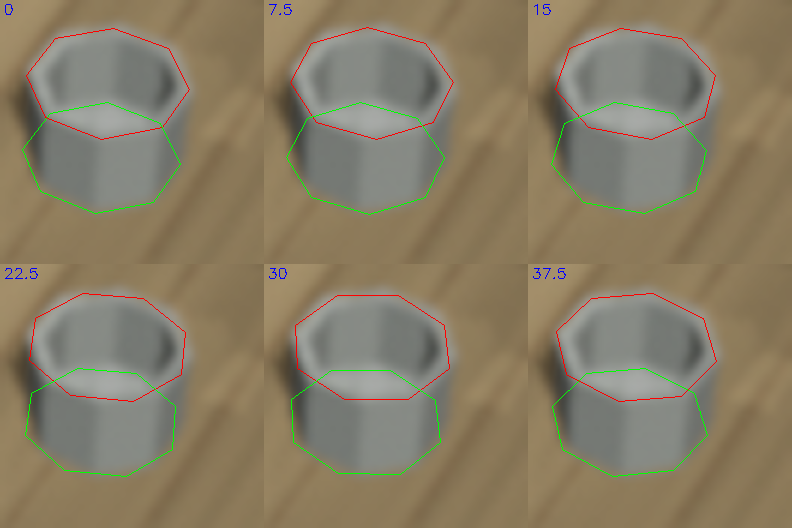

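```bash
python3 -m jog '[[0,0,0,0,0,8.35,8.8],[0,0,0,0,0,8.35,8.8],[-3.5,-3.3,0,0,0,0,8.8],[-3.5,-3.3,0,0,0,0,8.8],[-3.5,-3.3,0,0,0,0,8.8],[-3.5,-3.3,0,0,0,0,8.8],[-3.5,-3.3,0,0,0,0,8.8],[-3.5,-3.3,0,0,0,0,8.8],[-3.5,-3.3,0,0,0,0,8.8],[-3.5,-3.3,0,0,0,0,8.8],[-3.5,-3.3,0,0,0,0,8.8],[-3.5,-3.3,0,0,0,0,8.8],[0,0,0,0,0,0,8.8]]'
python3 - <<'E'
from h import *
from bench import bot,read_camera
np.set_printoptions(precision=4,suppress=True)
o=bot.get_obs();print(o['qpos'],o['position'],o['eef_rot'],o['time'])
c=get_calibration("wrist");print(c);cv2.imwrite("pics/w1.png",read_camera("wrist"))
np.save("w1.npy",c['world_from_camera'])
E
```

```text
time: 1.45
position: [0.4905, -0.1727, 0.2384]
eef_rot: [[0.006, -1.0, 0.0], [-1.0, -0.006, 0.001], [-0.001, -0.0, -1.0]]
contact_force: [0.4, -0.1, -0.5]
finger_gap: 1.0
[-0.5669  0.3284  1.3798  0.0011  1.4338  0.9974] [ 0.4905 -0.1727  0.2384] [[ 0.0063 -1.      0.0003]
 [-1.     -0.0063  0.0011]
 [-0.0011 -0.0003 -1.    ]] 1.45
{'fx': 327.77773090455696, 'fy': 327.77773090455696, 'cx': 284.51115372803065, 'cy': 203.3948289811979, 'k1': -0.01780881471739283, 'world_from_camera': array([[ 0.0069, -0.9614, -0.2751,  0.5624],
       [-1.    , -0.007 , -0.0006, -0.1717],
       [-0.0014,  0.2751, -0.9614,  0.3839],
       [ 0.    ,  0.    ,  0.    ,  1.    ]])}
```

View pics/w1.png

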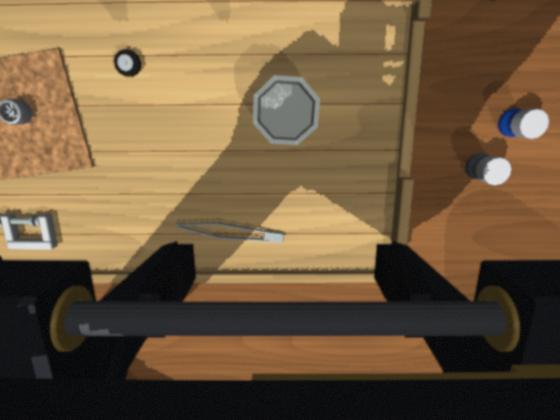

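```bash
python3 - <<'E'
from h import *
c=get_calibration("wrist");im=cv2.imread("pics/w1.png");x,y=240,65
row=[]
for yaw in(0,4,8,-4,-8,12):
    cr=cv2.resize(im[y:y+90,x:x+90],None,fx=2.9,fy=2.9,interpolation=cv2.INTER_CUBIC)
    t=np.radians(yaw+22.5+45*np.arange(8));R=.03/np.cos(np.pi/8)
    P=np.c_[.561+R*np.cos(t),-.172+R*np.sin(t),np.full(8,.074)]
    uv=((proj(c,P)-[x,y]+.5)*2.9).round().astype(int)
    cv2.polylines(cr,[uv],True,(0,0,255),1);cv2.putText(cr,str(yaw),(3,14),0,.5,(255,0,0),1);row.append(cr)
cv2.imwrite("pics/w1yaw.png",np.vstack([np.hstack(row[:3]),np.hstack(row[3:])]))
E
```

```text
(no output)
```

View pics/w1yaw.png

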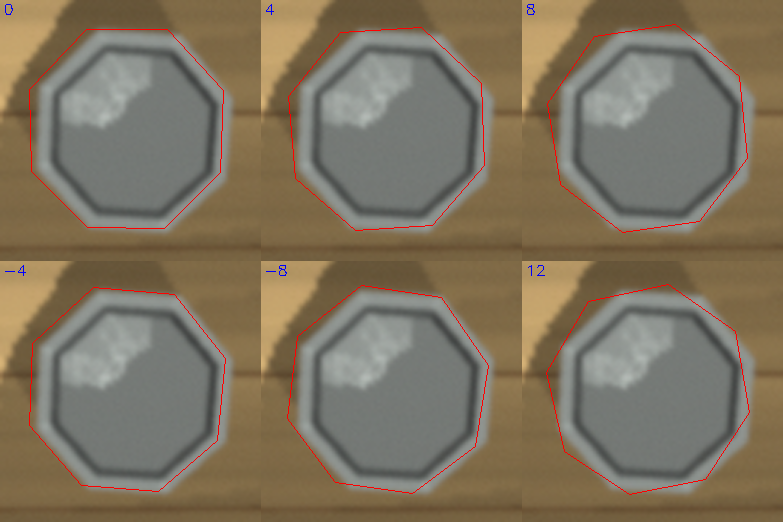

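```bash
cat > st.py <<'E'
from bench import bot
import numpy as np
np.set_printoptions(precision=4,suppress=True)
o=bot.get_obs();R=o['eef_rot'];g=o['position']-.019*R[:,2]
print('t',o['time'],'q',o['qpos'],'tcp',o['position'],'grasp',g,'tilt',np.degrees(np.arctan2(R[0,2],-R[2,2])),'xhead',np.degrees(np.arctan2(R[1,0],R[0,0])),'xz',R[2,0],'F',o['contact_force'],'gap',o['finger_gap']*88.1)
E
python3 -m jog '[[0,0,0,-8,0,2.5,8.8],[0,0,0,-8,0,0,8.8],[0,0,0,-8,0,0,8.8],[0,0,0,-6,0,0,8.8],[0,0,0,0,0,0,8.8]]' >/dev/null; python3 st.py
python3 -m jog '[[0,0,0,8,0,0,8.8],[0,0,0,8,0,0,8.8],[0,0,0,8,0,0,8.8],[0,0,0,8,0,0,8.8],[0,0,0,8,0,0,8.8],[0,0,0,8,0,0,8.8],[0,0,0,8,0,0,8.8],[0,0,0,8,0,0,8.8],[0,0,0,8,0,0,8.8],[0,0,0,8,0,0,8.8],[0,0,0,8,0,0,8.8],[0,0,0,7,0,0,8.8],[0,0,0,0,0,0,8.8]]' >/dev/null; python3 st.py
```

```text
t 2.0 q [-0.4736  0.5667  1.0834 -0.2308  1.9687  1.1036] tcp [ 0.4883 -0.1775  0.2367] grasp [ 0.4979 -0.1779  0.2531] tilt -30.21922614957686 xhead -92.51303861000126 xz 0.0013769490638071338 F [ 0.8943 -0.4653 -0.2614] gap 88.11285731251624
t 3.3 q [-0.9129  0.1483  2.0486  1.3699  0.7317 -0.313 ] tcp [ 0.4882 -0.1719  0.2362] grasp [ 0.4723 -0.1716  0.2466] tilt 57.0386568061067 xhead -91.52454289510312 xz -0.013510775392325508 F [-0.2848  0.201  -1.1279] gap 88.17454999824129
```

```bash
cat > kin.py <<'E'
import numpy as np
from scipy.spatial.transform import Rotation as Rn
Rz=lambda a:Rn.from_euler('z',a).as_matrix();Ry=lambda a:Rn.from_euler('y',a).as_matrix()
def ori(q): return Rz(q[0])@Ry(q[1]+q[2])@Rz(q[3])@Ry(q[4])@Rz(q[5])
def cols(q):
    A=Rz(q[0]);B=A@Ry(q[1]);Cc=A@Ry(q[1]+q[2]);R=ori(q)
    return np.stack([A[:,0],A[:,1],A[:,2],B[:,2],Cc[:,0],Cc[:,2],R[:,2],R[:,0]],1)
data=[([-1.494,.381,1.297,0,1.464,-.215],[.15818511,-.526484,.23815]),
([-0.5669,0.3284,1.3798,0.0011,1.4338,0.9974],[0.4905,-0.1727,0.2384]),
([-0.4736,0.5667,1.0834,-0.2308,1.9687,1.1036],[0.4883,-0.1775,0.2367]),
([-0.9129,0.1483,2.0486,1.3699,0.7317,-0.313],[0.4882,-0.1719,0.2362])]
A=np.vstack([cols(q)[:,:7] for q,p in data]);b=np.hstack([p for q,p in data])
lam=1e-4
x=np.linalg.lstsq(np.vstack([A,lam*np.eye(7)]),np.r_[b,np.zeros(7)],rcond=None)[0]
def fk(q): return cols(q)[:,:7]@x
if __name__=="__main__":
    np.set_printoptions(precision=4,suppress=True)
    print(x,(A@x-b)*1e3,np.linalg.svd(A)[1])
    for q,p in data: print(ori(q))
E
python3 kin.py
```

```text
[0.0002 0.1174 0.1295 0.5373 0.1027 0.3504 0.2501] [ 0.1239 -0.1922  0.3577 -0.1038  0.0474 -0.2027 -0.1008  0.0016 -0.158
 -0.037  -0.0315  0.003 ] [3.823  2.8466 2.011  0.9916 0.446  0.2225 0.0761]
[[-0.2877  0.9577 -0.    ]
 [ 0.9577  0.2877  0.0004]
 [ 0.0004  0.0001 -1.    ]]
[[-0.0063  1.      0.0002]
 [ 1.      0.0063  0.0011]
 [ 0.0011  0.0002 -1.    ]]
[[ 0.0439  0.8631 -0.5032]
 [ 0.999  -0.0386  0.0209]
 [-0.0014 -0.5036 -0.8639]]
[[ 0.0266  0.5436  0.8389]
 [ 0.9996 -0.0258 -0.0149]
 [ 0.0135  0.839  -0.544 ]]
```

```bash
cat > ik.py <<'E'
from kin import *
from scipy.optimize import least_squares
lo=np.array([-3.11,-.89,.22,-1.42,.17,-2.88]);hi=np.array([3.11,2.33,2.48,4.56,2.85,2.88])
def tool(psi,tilt):
    p,t=np.radians([psi,tilt]);o=np.array([np.cos(p),np.sin(p),0]);up=np.array([0,0,1.])
    z=np.sin(t)*o-np.cos(t)*up;y=-np.cos(t)*o-np.sin(t)*up
    return np.stack([np.cross(y,z),y,z],1)
def ik(g,psi,tilt):
    R=tool(psi,tilt);p=np.array(g)+.019*R[:,2];best=None
    F=np.diag([-1,-1,1])
    def f(q): return np.r_[(fk(q)-p)*5,((ori(q)@F-R)).ravel()]
    for q0 in([-.4,.4,1.2,0,1.2,1.],[-.4,.4,1.5,.8,1.,.5],[-.4,.4,1.5,-.8,1.,1.8],[0,0,2,0,.3,1.5]):
        s=least_squares(f,np.clip(q0,lo+.01,hi-.01),bounds=(lo,hi))
        if best is None or s.cost<best.cost-1e-9: best=s
    return best
E
python3 - <<'E'
from ik import *
np.set_printoptions(precision=2,suppress=True)
def t(name,g,psi,tilt):
    s=ik(g,psi,tilt);print(name,g,psi,tilt,'err',round(s.cost**.5,4),s.x)
for ti in(-20,-25,-30): t('grasp1',[.561,-.1745,.057],-2.5,ti)
for ps in(-2.5,-15,-25,-35):
  for ti in(60,65,70): t('lay',[.54,-.13,.062],ps,ti)
  for ti in(-20,-25,-30): t('g2',[.53,-.13,.062],ps,ti)
for ps in(0,-10):
  for ti in(60,65,70): t('place',[.5585,.103,.062],ps,ti)
E
```

```text
grasp1 [0.561, -0.1745, 0.057] -2.5 -20 err 0.0 [-0.45  0.78  1.22 -0.14  1.47  1.2 ]
grasp1 [0.561, -0.1745, 0.057] -2.5 -25 err 0.0 [-0.44  0.81  1.16 -0.16  1.57  1.21]
grasp1 [0.561, -0.1745, 0.057] -2.5 -30 err 0.0 [-0.43  0.85  1.11 -0.19  1.67  1.21]
lay [0.54, -0.13, 0.062] -2.5 60 err 0.0 [-0.67  0.69  2.17  2.38  0.83 -1.35]
lay [0.54, -0.13, 0.062] -2.5 65 err 0.0 [-0.69  0.75  2.2   2.43  0.98 -1.43]
lay [0.54, -0.13, 0.062] -2.5 70 err 0.0 [-0.7   0.81  2.23  2.45  1.14 -1.5 ]
g2 [0.53, -0.13, 0.062] -2.5 -20 err 0.0 [-0.41  0.71  1.35 -0.12  1.41  1.25]
g2 [0.53, -0.13, 0.062] -2.5 -25 err 0.0 [-0.39  0.75  1.3  -0.15  1.51  1.26]
g2 [0.53, -0.13, 0.062] -2.5 -30 err 0.0 [-0.39  0.79  1.24 -0.17  1.61  1.27]
lay [0.54, -0.13, 0.062] -15 60 err 0.0 [-0.56  0.69  2.19  2.78  0.8  -1.46]
lay [0.54, -0.13, 0.062] -15 65 err 0.0 [-0.57  0.75  2.22  2.81  0.97 -1.51]
lay [0.54, -0.13, 0.062] -15 70 err 0.0 [-0.57  0.81  2.24  2.82  1.14 -1.54]
g2 [0.53, -0.13, 0.062] -15 -20 err 0.0 [-0.43  0.72  1.35 -0.06  1.43  1.42]
g2 [0.53, -0.13, 0.062] -15 -25 err 0.0 [-0.43  0.75  1.
[... 821 characters left out ...]
062] -35 -20 err 0.0 [-0.48  0.71  1.36  0.05  1.42  1.69]
g2 [0.53, -0.13, 0.062] -35 -25 err 0.0 [-0.48  0.74  1.31  0.05  1.52  1.69]
g2 [0.53, -0.13, 0.062] -35 -30 err 0.0 [-0.48  0.78  1.26  0.06  1.62  1.68]
place [0.5585, 0.103, 0.062] 0 60 err 0.0 [-0.04  0.69  2.13  3.09  0.73 -1.55]
place [0.5585, 0.103, 0.062] 0 65 err 0.0 [-0.04  0.75  2.17  3.09  0.9  -1.56]
place [0.5585, 0.103, 0.062] 0 70 err 0.0 [-0.04  0.8   2.19  3.1   1.07 -1.56]
place [0.5585, 0.103, 0.062] -10 60 err 0.0 [ 0.06  0.7   2.09  3.45  0.71 -1.69]
place [0.5585, 0.103, 0.062] -10 65 err 0.0 [ 0.06  0.74  2.12  3.42  0.87 -1.65]
place [0.5585, 0.103, 0.062] -10 70 err 0.0 [ 0.07  0.8   2.14  3.41  1.03 -1.63]
```

```bash
python3 - <<'E'
from ik import *
np.set_printoptions(precision=2,suppress=True)
def t(name,g,psi,tilt):
    s=ik(g,psi,tilt);print(name,g,psi,tilt,'err',round(s.cost**.5,4),s.x)
for ti in(-50,-45,-40,0): t('grasp1',[.561,-.1745,.057],87.5,ti)
for ti in(40,45,50): t('lay',[.561,-.15,.062],87.5,ti)
for ti in(-50,-45,-40): t('g2',[.561,-.15,.062],87.5,ti)
for ti in(-45,-20,0,20): t('air',[.561,0,.16],90,ti)
for ps in(90,75):
 for ti in(40,45,50): t('place',[.5585,.103,.062],ps,ti)
E
```

```text
grasp1 [0.561, -0.1745, 0.057] 87.5 -50 err 0.0 [-0.2   0.76  1.56 -1.1   1.02  0.55]
grasp1 [0.561, -0.1745, 0.057] 87.5 -45 err 0.0 [-0.23  0.73  1.56 -1.    0.97  0.46]
grasp1 [0.561, -0.1745, 0.057] 87.5 -40 err 0.0 [-0.25  0.71  1.55 -0.89  0.94  0.36]
grasp1 [0.561, -0.1745, 0.057] 87.5 0 err 0.0 [-0.5   0.65  1.45 -0.    1.03 -0.46]
lay [0.561, -0.15, 0.062] 87.5 40 err 0.0 [-0.68  0.78  1.36  0.54  1.49 -0.82]
lay [0.561, -0.15, 0.062] 87.5 45 err 0.0 [-0.7   0.8   1.34  0.59  1.55 -0.84]
lay [0.561, -0.15, 0.062] 87.5 50 err 0.0 [-0.72  0.83  1.33  0.64  1.61 -0.86]
g2 [0.561, -0.15, 0.062] 87.5 -50 err 0.0 [-0.16  0.75  1.56 -1.07  1.05  0.56]
g2 [0.561, -0.15, 0.062] 87.5 -45 err 0.0 [-0.18  0.73  1.55 -0.98  1.01  0.47]
g2 [0.561, -0.15, 0.062] 87.5 -40 err 0.0 [-0.21  0.7   1.55 -0.88  0.97  0.38]
air [0.561, 0, 0.16] 90 -45 err 0.0 [ 0.08  0.6   1.43 -0.82  1.3   0.39]
air [0.561, 0, 0.16] 90 -20 err 0.0 [-0.07  0.51  1.42 -0.37  1.21  0.07]
air [0.561, 0, 0.16] 90 0 err 0.0 [-0.21  0.49  1.42 -0.    1.23 -0.21]
air [0.561, 0, 0.16] 90 20 err 0.0 [-0.35  0.51  1.42  0.34  1.34 -0.45]
place [0.5585, 0.103, 0.062] 90 40 err 0.0 [-0.29  0.7   1.57  0.72  1.22 -0.67]
place [0.5585, 0.103, 0.062] 90 45 err 0.0 [-0.32  0.72  1.57  0.78  1.27 -0.73]
place [0.5585, 0.103, 0.062] 90 50 err 0.0 [-0.34  0.74  1.58  0.84  1.32 -0.78]
place [0.5585, 0.103, 0.062] 75 40 err 0.0 [-0.3   0.65  1.68  0.84  1.03 -0.58]
place [0.5585, 0.103, 0.062] 75 45 err 0.0 [-0.33  0.68  1.7   0.93  1.08 -0.67]
place [0.5585, 0.103, 0.062] 75 50 err 0.0 [-0.36  0.7   1.71  1.    1.13 -0.75]
```

```bash
cat > go.py <<'E'
# usage: go.py gx gy gz psi tilt n  -> constant row (cm,deg) from the measured pose
import sys
from ik import *
from bench import bot
gx,gy,gz,psi,tilt,n=map(float,sys.argv[1:7]);n=int(n)
o=bot.get_obs();R0=o['eef_rot'];R1=tool(psi,tilt);p1=np.array([gx,gy,gz])+.019*R1[:,2]
w=Rn.from_matrix(R0.T@R1).as_rotvec()/n
M=sum(R0@Rn.from_rotvec(k*w).as_matrix() for k in range(n))
d=np.linalg.solve(M,p1-o['position'])
print(n,'rows of',np.round(d*100,2),np.round(np.degrees(w),2),'step',round(np.linalg.norm(d)*100,2))
E
python3 -m jog '[[0,0,0,-8.1,0,0,8.8],[0,0,0,-8.1,0,0,8.8],[0,0,0,-8.1,0,0,8.8],[0,0,0,-8.1,0,0,8.8],[0,0,0,-8.1,0,0,8.8],[0,0,0,-8.1,0,0,8.8],[0,0,0,-8.1,0,0,8.8],[0,0,0,0,0,0,8.8]]' >/dev/null; python3 st.py; python3 go.py .561 -.1745 .20 87.5 -0 12;
```

```text
t 4.1 q [-0.6025  0.2792  1.4649  0.0992  1.2946  0.9518] tcp [ 0.4934 -0.1679  0.2369] grasp [ 0.4908 -0.1682  0.2557] tilt 8.01061657016374 xhead -90.24204158524661 xz -0.02065317488803063 F [-0.2615 -0.001   1.0633] gap 88.01449630729148
12 rows of [ 0.43 -0.4   0.5 ] [-0.61 -0.43 -7.31] step 0.77
```

```bash
python3 -m jog '[[0.43,-0.4,0.5,-0.6,-0.4,-7.3,8.8],[0.43,-0.4,0.5,-0.6,-0.4,-7.3,8.8],[0.43,-0.4,0.5,-0.6,-0.4,-7.3,8.8],[0.43,-0.4,0.5,-0.6,-0.4,-7.3,8.8],[0.43,-0.4,0.5,-0.6,-0.4,-7.3,8.8],[0.43,-0.4,0.5,-0.6,-0.4,-7.3,8.8],[0.43,-0.4,0.5,-0.6,-0.4,-7.3,8.8],[0.43,-0.4,0.5,-0.6,-0.4,-7.3,8.8],[0.43,-0.4,0.5,-0.6,-0.4,-7.3,8.8],[0.43,-0.4,0.5,-0.6,-0.4,-7.3,8.8],[0.43,-0.4,0.5,-0.6,-0.4,-7.3,8.8],[0.43,-0.4,0.5,-0.6,-0.4,-7.3,8.8],[0,0,0,0,0,0,8.8]]' >/dev/null; python3 st.py; python3 go.py .561 -.1745 .057 87.5 -45 12;python3 go.py .561 -.1245 .107 87.5 -45 8
python3 - <<'E'
from h import *
from bench import read_camera
print(get_calibration("wrist")['world_from_camera']);cv2.imwrite("pics/w2.png",read_camera("wrist"))
E
```

```text
t 5.4 q [-0.5031  0.4857  1.2992  0.0045  1.3512 -0.4614] tcp [ 0.5592 -0.1724  0.1798] grasp [ 0.5591 -0.1724  0.1988] tilt 0.39932511203446197 xhead -2.4487589656560496 xz 0.006910807256134768 F [ 0.5366 -0.0249 -0.0881] gap 87.72326112178875
12 rows of [ 0.01 -0.29  1.14] [-3.76 -0.03 -0.01] step 1.17
8 rows of [-0.01 -0.79  0.89] [-5.64 -0.05 -0.01] step 1.19
[[ 0.99908373 -0.04257358 -0.00438074  0.56217531]
 [-0.04214162 -0.96072282 -0.27429136 -0.10099911]
 [ 0.00746889  0.27422465 -0.96163666  0.32542625]
 [ 0.          0.          0.          1.        ]]
```

View pics/w2.png

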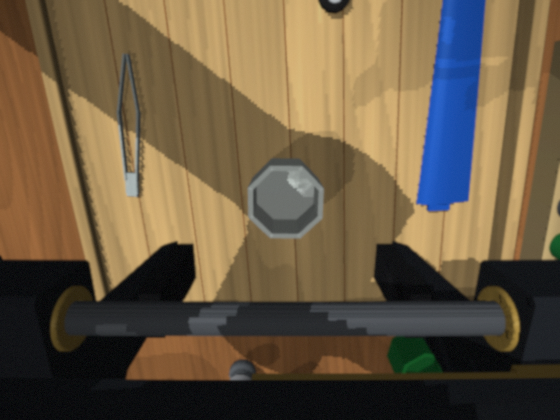

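```bash
python3 - <<'E'
from h import *
c=get_calibration("wrist");im=cv2.imread("pics/w2.png");x,y=235,148
print(back(c,[(286,199)],.074))
row=[]
for yaw in(0,-2.5,-5):
    cr=cv2.resize(im[y:y+100,x:x+100],None,fx=2.6,fy=2.6,interpolation=cv2.INTER_CUBIC)
    t=np.radians(yaw+22.5+45*np.arange(8));R=.03/np.cos(np.pi/8)
    for z,cl in((.074,(0,0,255)),):
        P=np.c_[.561+R*np.cos(t),-.1745+R*np.sin(t),np.full(8,z)]
        uv=((proj(c,P)-[x,y]+.5)*2.6).round().astype(int)
        cv2.polylines(cr,[uv],True,cl,1)
    row.append(cr)
cv2.imwrite("pics/w2y.png",np.hstack(row))
E
```

```text
[[ 0.56224889 -0.16930911  0.074     ]]
```

View pics/w2y.png

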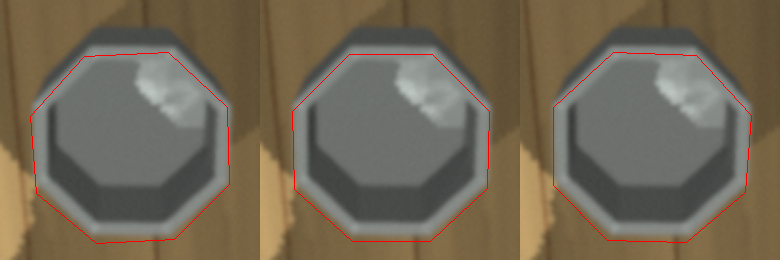

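```bash
python3 go.py .561 -.117 .116 87.5 -45 8
```

```text
8 rows of [-0.01 -0.84  0.76] [-5.64 -0.04 -0.04] step 1.13
```

```bash
python3 -m jog '[[0,-0.84,0.76,-5.65,0,0,8.8],[0,-0.84,0.76,-5.65,0,0,8.8],[0,-0.84,0.76,-5.65,0,0,8.8],[0,-0.84,0.76,-5.65,0,0,8.8],[0,-0.84,0.76,-5.65,0,0,8.8],[0,-0.84,0.76,-5.65,0,0,8.8],[0,-0.84,0.76,-5.65,0,0,8.8],[0,-0.84,0.76,-5.65,0,0,8.8],[0,0,0,0,0,0,8.8]]' >/dev/null; python3 st.py; python3 go.py .561 -.173 .057 87.5 -45 8
```

```text
t 6.35 q [-0.1244  0.647   1.5173 -0.9051  1.108   0.3998] tcp [ 0.5605 -0.1291  0.1   ] grasp [ 0.5611 -0.1157  0.1135] tilt -2.1673924947321273 xhead -2.3649245598656026 xz 0.0033372267664332042 F [-0.8468 -0.3406 -0.1642] gap 87.68362092762659
8 rows of [0.03 0.01 1.01] [-0.01 -0.03 -0.  ] step 1.01
```

```bash
python3 -m jog '[[0.03,0,1,0,0,0,8.8],[0.03,0,1,0,0,0,8.8],[0.03,0,1,0,0,0,8.8],[0.03,0,1,0,0,0,8.8],[0.03,0,1,0,0,0,8.8],[0.03,0,1,0,0,0,8.8],[0,0,1,0,0,0,8.8],[0,0,1,0,0,0,8.8],[0,0,0,0,0,0,8.8]]' >/dev/null; python3 st.py
python3 - <<'E'
from h import *
from bench import read_camera
a=read_camera("scene");cv2.imwrite("pics/s3.png",cv2.resize(a[140:300,130:370],None,fx=3.2,fy=3.2))
E
```

```text
t 7.25 q [-0.2277  0.7321  1.5564 -0.9993  0.9704  0.462 ] tcp [ 0.5607 -0.1874  0.0443] grasp [ 0.5613 -0.174   0.0577] tilt -2.2648611764004403 xhead -2.4266221786885853 xz 0.002713340341970528 F [-0.2858  0.234   0.9695] gap 88.09558503400154
```

View pics/s3.png

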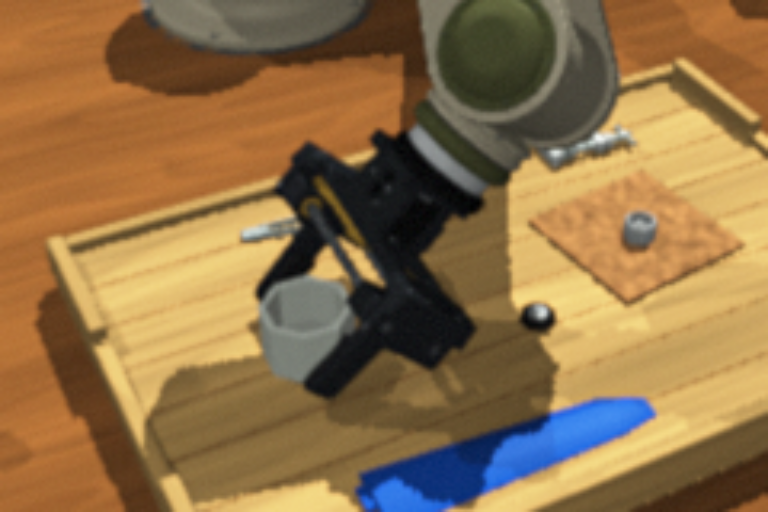

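The jaws straddle the dish at crop (305,330), and the fingers are clear of the tweezers and wheel. I'll close now.

```bash
python3 -m jog '[[0,0,0,0,0,0,5.5],[0,0,0,0,0,0,5.5],[0,0,0,0,0,0,5.5],[0,0,0,0,0,0,5.5],[0,0,0,0,0,0,5.5],[0,0,0,0,0,0,5.5],[0,0,0,0,0,0,5.5],[0,0,0,0,0,0,5.5]]' 30 >/dev/null; python3 st.py; python3 go.py .561 -.165 .117 87.5 -45 6
```

```text
t 8.1 q [-0.2259  0.7301  1.5557 -0.9987  0.9713  0.4616] tcp [ 0.5613 -0.1865  0.0456] grasp [ 0.5618 -0.1731  0.0591] tilt -2.092145684455692 xhead -2.3595959393994135 xz 0.004608976629582377 F [-0.2286  3.1221  5.2745] gap 59.33247358511434
6 rows of [-0.02  0.59 -0.78] [-0.   -0.05 -0.01] step 0.97
```

```bash
python3 -m jog '[[0,0.6,-0.78,0,0,0,5.5],[0,0.6,-0.78,0,0,0,5.5],[0,0.6,-0.78,0,0,0,5.5],[0,0.6,-0.78,0,0,0,5.5],[0,0.6,-0.78,0,0,0,5.5],[0,0.6,-0.78,0,0,0,5.5],[0,0,0,0,0,0,5.5]]' >/dev/null; python3 st.py; python3 go.py .561 -.155 .125 87.5 45 15
python3 - <<'E'
from h import *
from bench import read_camera
a=read_camera("scene");cv2.imwrite("pics/s4.png",cv2.resize(a[140:300,130:370],None,fx=3.2,fy=3.2))
E
```

```text
t 8.8 q [-0.2124  0.6375  1.5172 -0.9282  1.0537  0.3439] tcp [ 0.5618 -0.179   0.1055] grasp [ 0.5623 -0.1655  0.119 ] tilt -1.9671265662620783 xhead -2.354808926031152 xz 0.00673887566058084 F [ 0.7174 -0.1954 -0.7883] gap 59.82585721595709
15 rows of [-0.01 -0.27 -0.06] [ 6.   -0.03  0.01] step 0.28
```

View pics/s4.png

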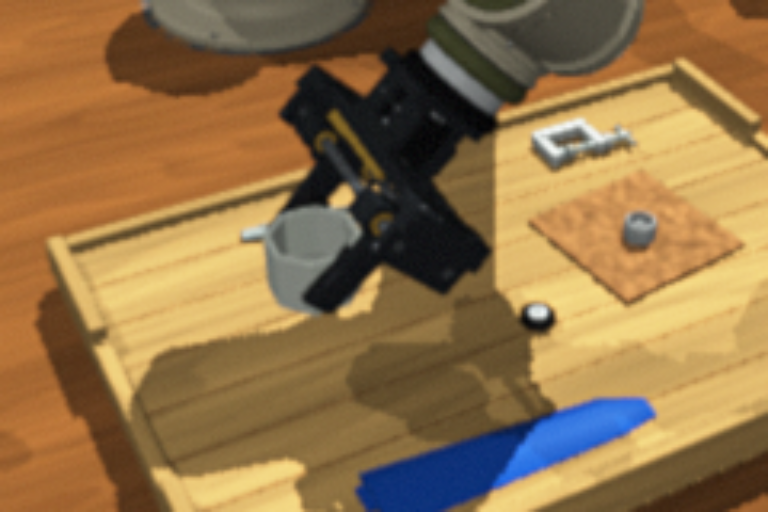

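The dish is held, level and clear of the deck. Next I'll turn it 90°.

```bash
python3 -m jog '[[0,-0.27,-0.06,6,0,0,5.5],[0,-0.27,-0.06,6,0,0,5.5],[0,-0.27,-0.06,6,0,0,5.5],[0,-0.27,-0.06,6,0,0,5.5],[0,-0.27,-0.06,6,0,0,5.5],[0,-0.27,-0.06,6,0,0,5.5],[0,-0.27,-0.06,6,0,0,5.5],[0,-0.27,-0.06,6,0,0,5.5],[0,-0.27,-0.06,6,0,0,5.5],[0,-0.27,-0.06,6,0,0,5.5],[0,-0.27,-0.06,6,0,0,5.5],[0,-0.27,-0.06,6,0,0,5.5],[0,-0.27,-0.06,6,0,0,5.5],[0,-0.27,-0.06,6,0,0,5.5],[0,-0.27,-0.06,6,0,0,5.5],[0,0,0,0,0,0,5.5]]' >/dev/null; python3 st.py; python3 go.py .561 -.155 .066 87.5 45 10
python3 - <<'E'
from h import *
from bench import read_camera
a=read_camera("scene")[140:300,130:370];b=read_camera("side")[100:260,200:440]
cv2.imwrite("pics/s5.png",cv2.resize(np.vstack([a,b]),None,fx=1.85,fy=1.85))
E
```

```text
t 10.45 q [-0.7089  0.7309  1.2905  0.5951  1.6576 -0.7808] tcp [ 0.5622 -0.1434  0.1082] grasp [ 0.5616 -0.1569  0.1216] tilt 2.567010645666205 xhead -2.4944447885305996 xz 0.001039032369825855 F [-0.4971  0.1167 -2.1375] gap 59.56074385197419
10 rows of [-0.01  0.38  0.41] [-0.02 -0.    0.  ] step 0.56
```

View pics/s5.png

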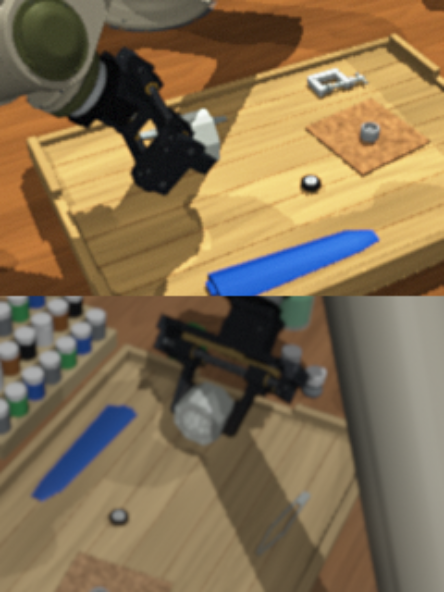

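```bash
python3 -m jog '[[0,0.5,0.5,0,0,0,5.5],[0,0.5,0.5,0,0,0,5.5],[0,0.5,0.5,0,0,0,5.5],[0,0.5,0.5,0,0,0,5.5],[0,0.5,0.5,0,0,0,5.5],[0,0.5,0.5,0,0,0,5.5],[0,0.5,0.5,0,0,0,5.5],[0,0.2,0.2,0,0,0,5.5],[0,0,0,0,0,0,5.5]]' |grep -E 'pos|force'; python3 st.py
python3 -m jog '[[0,0.07,0.07,0,0,0,5.5],[0,0.07,0.07,0,0,0,5.5]]' |grep -E 'pos|force'
python3 -m jog '[[0,0.07,0.07,0,0,0,5.5],[0,0.07,0.07,0,0,0,5.5]]' |grep -E 'pos|force'
```

```text
position: [0.5629, -0.1421, 0.0574]
contact_force: [-1.1, -0.2, -1.1]
t 11.45 q [-0.7063  0.7971  1.3246  0.5928  1.5715 -0.8384] tcp [ 0.5629 -0.1421  0.0574] grasp [ 0.5623 -0.1556  0.0708] tilt 2.5846969444775527 xhead -2.3713922794188798 xz 0.003680309916064924 F [-1.1247 -0.1772 -1.0546] gap 59.57757310257794
position: [0.5631, -0.1423, 0.0561]
contact_force: [-0.0, 0.0, -0.7]
position: [0.563, -0.1422, 0.0539]
contact_force: [0.2, -0.8, -1.0]
```

```bash
for i in 1 2; do echo; done
python3 -m jog '[[0,0.07,0.07,0,0,0,5.5],[0,0.07,0.07,0,0,0,5.5],[0,0,0,0,0,0,5.5]]' |grep -E 'pos|force'
python3 -m jog '[[0,0.07,0.07,0,0,0,5.5],[0,0.07,0.07,0,0,0,5.5],[0,0,0,0,0,0,5.5]]' |grep -E 'pos|force'
```

```text
position: [0.563, -0.1422, 0.0518]
contact_force: [-0.3, -0.6, -0.7]
position: [0.563, -0.1422, 0.0498]
contact_force: [-0.7, -0.3, -0.8]
```

```bash

python3 -m jog '[[0,0.07,0.07,0,0,0,5.5],[0,0,0,0,0,0,5.5]]' |grep -E 'pos|force'
python3 -m jog '[[0,0.07,0.07,0,0,0,5.5],[0,0,0,0,0,0,5.5]]' |grep -E 'pos|force'
python3 - <<'E'
from h import *
from bench import read_camera
a=read_camera("scene");cv2.imwrite("pics/s6.png",cv2.resize(a[180:280,180:330],None,fx=5,fy=5,interpolation=cv2.INTER_CUBIC))
E
```

```text
position: [0.563, -0.1422, 0.0488]
contact_force: [0.9, 0.4, -0.6]
position: [0.5631, -0.1422, 0.0485]
contact_force: [-1.1, -0.5, 5.0]
```

View pics/s6.png

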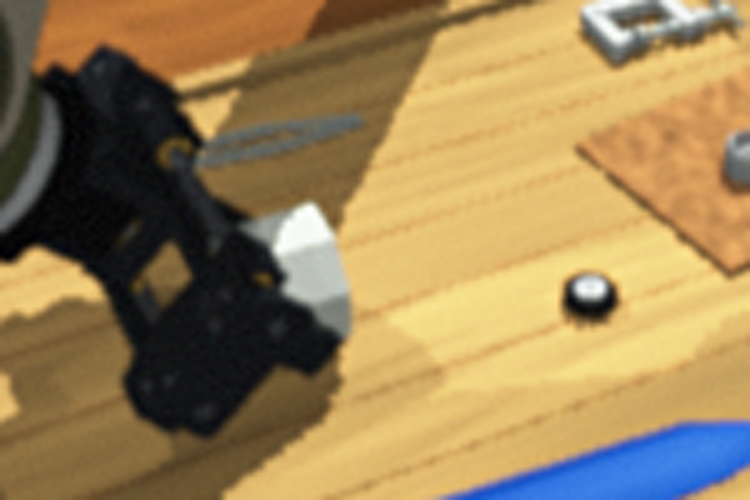

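Contact came at a grasp height of 0.062, which is the 30 mm axis height I expected. I'll release and back off.

```bash

python3 -m jog '[[0,0,0,0,0,0,6.4],[0,0,0,0,0,0,7],[0,0,0,0,0,0,8],[0,0,0,0,0,0,8.8],[0,0,0,0,0,0,8.8],[0,0,0,0,0,0,8.8]]' |grep -E 'pos|force|gap'
python3 -m jog '[[0,0,-1,0,0,0,8.8],[0,0,-1,0,0,0,8.8],[0,0,-1,0,0,0,8.8],[0,0,-1,0,0,0,8.8],[0,0,-1,0,0,0,8.8],[0,0,-1,0,0,0,8.8],[0,0,-1,0,0,0,8.8],[0,0,-1,0,0,0,8.8],[0,0,-1,0,0,0,8.8],[0,0,-1,0,0,0,8.8],[0,0,0,0,0,0,8.8]]' |grep -E 'pos|force|gap'
python3 st.py; python3 go.py .561 -.15 .205 87.5 0 10
python3 - <<'E'
from h import *
from bench import read_camera
a=read_camera("scene");cv2.imwrite("pics/s7.png",cv2.resize(a[180:280,180:330],None,fx=5,fy=5,interpolation=cv2.INTER_CUBIC))
E
```

```text
position: [0.5631, -0.1422, 0.0479]
contact_force: [-0.9, 0.4, 0.1]
finger_gap: 0.999
position: [0.56, -0.214, 0.1195]
contact_force: [-0.4, 0.3, 0.4]
finger_gap: 0.997
t 14.6 q [-0.7909  0.7686  1.1615  0.5598  1.7707 -0.7987] tcp [ 0.56   -0.214   0.1195] grasp [ 0.5594 -0.2275  0.1329] tilt 2.739425597470226 xhead -2.4181373501260635 xz 0.0057196004184115225 F [-0.3839  0.3199  0.3957] gap 87.81251756475667
10 rows of [-0.02 -0.88 -0.35] [-4.5  -0.03  0.02] step 0.95
```

View pics/s7.png

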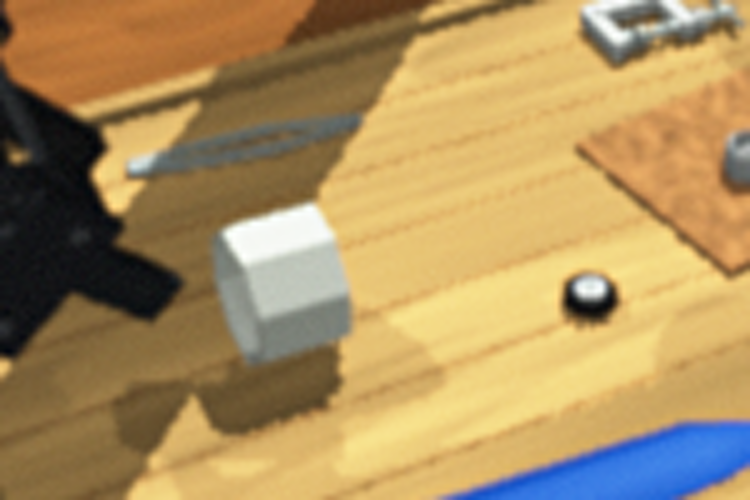

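```bash

python3 -m jog '[[0,-0.88,-0.35,-4.5,0,0,8.8],[0,-0.88,-0.35,-4.5,0,0,8.8],[0,-0.88,-0.35,-4.5,0,0,8.8],[0,-0.88,-0.35,-4.5,0,0,8.8],[0,-0.88,-0.35,-4.5,0,0,8.8],[0,-0.88,-0.35,-4.5,0,0,8.8],[0,-0.88,-0.35,-4.5,0,0,8.8],[0,-0.88,-0.35,-4.5,0,0,8.8],[0,-0.88,-0.35,-4.5,0,0,8.8],[0,-0.88,-0.35,-4.5,0,0,8.8],[0,0,0,0,0,0,8.8]]' |grep -E 'pos|force|gap'
python3 st.py
python3 - <<'E'
from h import *
from bench import read_camera
c=get_calibration("wrist");a=read_camera("wrist");cv2.imwrite("pics/w8.png",a)
x,y=220,100
cr=cv2.resize(a[y:y+150,x:x+150],None,fx=4,fy=4,interpolation=cv2.INTER_CUBIC)
# model: axis along -2.5deg rotated; bottom at y0, centre x .5625
t=np.radians(22.5+45*np.arange(8));R=.03/np.cos(np.pi/8)
a0=np.radians(87.5);ax=np.array([np.cos(a0),np.sin(a0),0]);lat=np.array([np.sin(a0),-np.cos(a0),0]);up=np.array([0,0,1])
b=np.array([.5623,-.1556,.062])+ax*.025
for s,cl in((0,(0,0,255)),(.042,(0,255,0))):
    P=[b-ax*s+R*np.cos(k)*lat+R*np.sin(k)*up for k in t]
    uv=((proj(c,P)-[x,y]+.5)*4).round().astype(int);cv2.polylines(cr,[uv],True,cl,1)
cv2.imwrite("pics/w8c.png",cr)
E
```

```text
position: [0.5622, -0.1469, 0.1861]
contact_force: [0.6, 0.4, 1.6]
finger_gap: 1.0
t 15.75 q [-0.4598  0.474   1.3005  0.0017  1.3626 -0.4224] tcp [ 0.5622 -0.1469  0.1861] grasp [ 0.5621 -0.1468  0.2051] tilt 0.27350473078028587 xhead -2.1650165639006187 xz 0.004790634342676105 F [0.6389 0.3684 1.6183] gap 88.13900944250194
```

View pics/w8c.png

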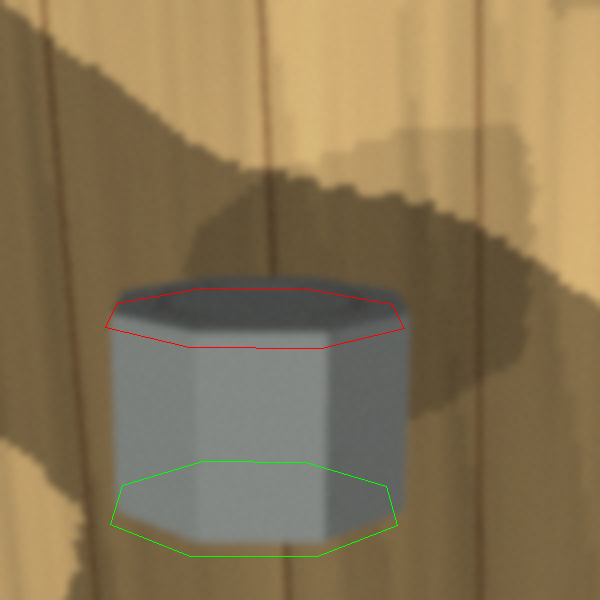

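```bash
python3 go.py .562 -.088 .119 87.5 -45 10
```

```text
10 rows of [-0.03 -0.73  0.61] [-4.51 -0.03  0.02] step 0.95
```

```bash

python3 -m jog '[[-0.03,-0.73,0.61,-4.5,0,0,8.8],[-0.03,-0.73,0.61,-4.5,0,0,8.8],[-0.03,-0.73,0.61,-4.5,0,0,8.8],[-0.03,-0.73,0.61,-4.5,0,0,8.8],[-0.03,-0.73,0.61,-4.5,0,0,8.8],[-0.03,-0.73,0.61,-4.5,0,0,8.8],[-0.03,-0.73,0.61,-4.5,0,0,8.8],[-0.03,-0.73,0.61,-4.5,0,0,8.8],[-0.03,-0.73,0.61,-4.5,0,0,8.8],[-0.03,-0.73,0.61,-4.5,0,0,8.8],[0,0,0,0,0,0,8.8]]' |grep -E 'pos|force|gap'
python3 st.py;python3 go.py .5625 -.145 .062 87.5 -45 8
```

```text
position: [0.5603, -0.1027, 0.1021]
contact_force: [0.5, -0.5, -0.0]
finger_gap: 0.998
t 16.9 q [-0.0774  0.6484  1.505  -0.8845  1.1492  0.4125] tcp [ 0.5603 -0.1027  0.1021] grasp [ 0.5609 -0.0892  0.1156] tilt -2.5123149985066 xhead -2.3754906543178054 xz -0.002533935851068749 F [ 0.4691 -0.5436 -0.0153] gap 87.94099459194844
8 rows of [0.05 0.02 0.97] [-0.01  0.    0.02] step 0.97
```

```bash

python3 -m jog '[[0.05,0.02,0.97,0,0,0,8.8],[0.05,0.02,0.97,0,0,0,8.8],[0.05,0.02,0.97,0,0,0,8.8],[0.05,0.02,0.97,0,0,0,8.8],[0.05,0.02,0.97,0,0,0,8.8],[0.05,0.02,0.97,0,0,0,8.8],[0.05,0.02,0.97,0,0,0,8.8],[0.05,0.02,0.97,0,0,0,8.8],[0,0,0,0,0,0,8.8]]' |grep -E 'pos|force|gap'
python3 st.py
python3 - <<'E'
from h import *
from bench import read_camera
a=read_camera("scene")[180:280,180:330];b=read_camera("side")[130:230,230:380]
cv2.imwrite("pics/s9.png",cv2.resize(np.vstack([a,b]),None,fx=3,fy=3,interpolation=cv2.INTER_CUBIC))
E
```

```text
position: [0.5629, -0.16, 0.0503]
contact_force: [-0.4, 0.7, 0.3]
finger_gap: 1.0
t 17.8 q [-0.1785  0.7248  1.5464 -0.9715  1.011   0.4696] tcp [ 0.5629 -0.16    0.0503] grasp [ 0.5635 -0.1466  0.0638] tilt -2.2576577607563983 xhead -2.425990427441398 xz 0.002834006950423929 F [-0.4279  0.6859  0.2519] gap 88.07210290947793
```

View pics/s9.png

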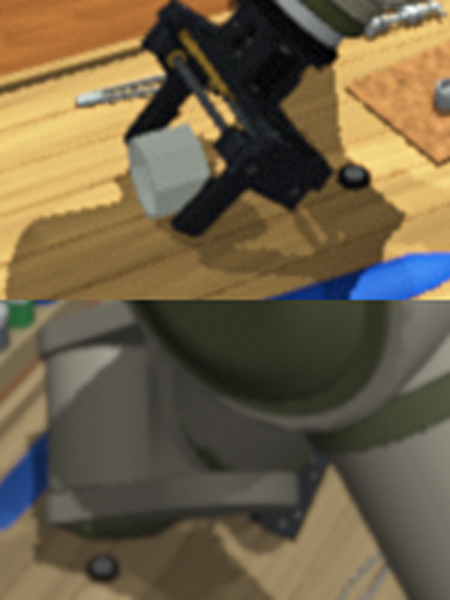

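```bash
python3 -m jog '[[0,0,0,0,0,0,5.5],[0,0,0,0,0,0,5.5],[0,0,0,0,0,0,5.5],[0,0,0,0,0,0,5.5],[0,0,0,0,0,0,5.5],[0,0,0,0,0,0,5.5],[0,0,0,0,0,0,5.5],[0,0,0,0,0,0,5.5]]' 30 |grep -E 'pos|force|gap'
python3 st.py;python3 go.py .562 -.10 .17 90 -45 10
```

```text
position: [0.5634, -0.159, 0.0515]
contact_force: [-0.6, 3.6, 3.6]
finger_gap: 0.679
t 18.7 q [-0.1767  0.723   1.5459 -0.9709  1.0119  0.4693] tcp [ 0.5634 -0.159   0.0515] grasp [ 0.5639 -0.1456  0.065 ] tilt -2.0988027485662184 xhead -2.363167919596737 xz 0.004544200949900444 F [-0.6412  3.6491  3.5707] gap 59.84619568910606
10 rows of [-0.02  0.42 -1.06] [-0.    0.15 -0.19] step 1.15
```

```bash
python3 -m jog '[[0,0.7,-0.75,0,0,0,5.5],[0,0.7,-0.75,0,0,0,5.5],[0,0.4,-1.1,0,0.2,-0.2,5.5],[0,0.4,-1.1,0,0.2,-0.2,5.5],[0,0.4,-1.1,0,0.2,-0.2,5.5],[0,0.4,-1.1,0,0.2,-0.2,5.5],[0,0.4,-1.1,0,0.2,-0.2,5.5],[0,0.4,-1.1,0,0.2,-0.2,5.5],[0,0.4,-1.1,0,0.2,-0.2,5.5],[0,0.4,-1.1,0,0.2,-0.2,5.5],[0,0,0,0,0,0,5.5]]' |grep -E 'pos|force|gap'
python3 st.py;python3 go.py .562 .04 .17 90 45 16
python3 - <<'E'
from h import *
from bench import read_camera
a=read_camera("scene")[140:280,180:390]
cv2.imwrite("pics/s10.png",cv2.resize(a,None,fx=3.5,fy=3.5,interpolation=cv2.INTER_CUBIC))
E
```

```text
position: [0.5644, -0.1183, 0.1584]
contact_force: [0.0, -0.4, -1.6]
finger_gap: 0.677
t 19.8 q [-0.1055  0.5626  1.4725 -0.8665  1.1734  0.28  ] tcp [ 0.5644 -0.1183  0.1584] grasp [ 0.5643 -0.1049  0.1718] tilt 0.3422958759517631 xhead -0.05125461921841916 xz 0.00686848693610739 F [ 0.0296 -0.3638 -1.6018] gap 59.684569214146286
16 rows of [-0.02 -1.19 -0.05] [ 5.62 -0.03 -0.  ] step 1.19
```

View pics/s10.png

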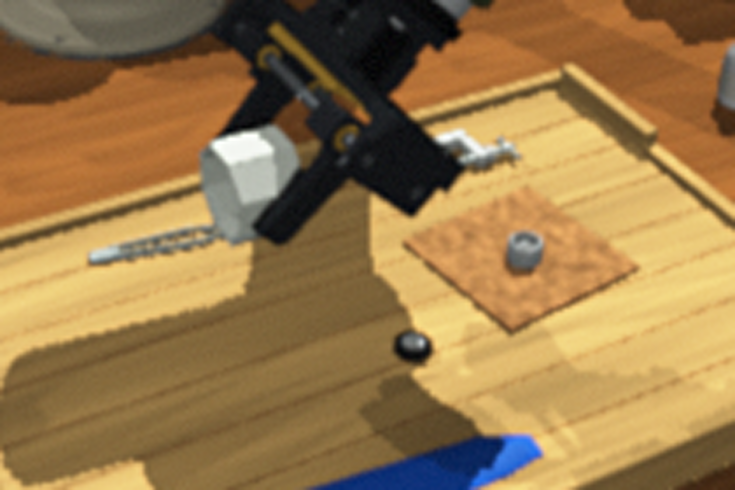

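```bash
python3 -m jog '[[0,-1.2,-0.05,5.62,0,0,5.5],[0,-1.2,-0.05,5.62,0,0,5.5],[0,-1.2,-0.05,5.62,0,0,5.5],[0,-1.2,-0.05,5.62,0,0,5.5],[0,-1.2,-0.05,5.62,0,0,5.5],[0,-1.2,-0.05,5.62,0,0,5.5],[0,-1.2,-0.05,5.62,0,0,5.5],[0,-1.2,-0.05,5.62,0,0,5.5],[0,-1.2,-0.05,5.62,0,0,5.5],[0,-1.2,-0.05,5.62,0,0,5.5],[0,-1.2,-0.05,5.62,0,0,5.5],[0,-1.2,-0.05,5.62,0,0,5.5],[0,-1.2,-0.05,5.62,0,0,5.5],[0,-1.2,-0.05,5.62,0,0,5.5],[0,-1.2,-0.05,5.62,0,0,5.5],[0,-1.2,-0.05,5.62,0,0,5.5],[0,0,0,0,0,0,5.5]]' |grep -E 'pos|force|gap'
python3 st.py;python3 go.py .5585 .101 .13 90 45 8
python3 - <<'E'
from h import *
from bench import read_camera,bot
print(bot.get_obs()['eef_rot'])
a=read_camera("scene");b=read_camera("side");cv2.imwrite("pics/a11.png",a);cv2.imwrite("pics/b11.png",b)
cv2.imwrite("pics/s11.png",cv2.resize(np.vstack([a[130:270,200:410],b[130:330,190:400]]),None,fx=1.75,fy=1.75,interpolation=cv2.INTER_CUBIC))
E
```

```text
position: [0.564, 0.0535, 0.1543]
contact_force: [0.1, -0.1, -1.5]
finger_gap: 0.68
t 21.55 q [-0.4211  0.5823  1.447   0.705   1.5143 -0.6091] tcp [0.564  0.0535 0.1543] grasp [0.5639 0.04   0.1677] tilt 0.28706735154233487 xhead -0.1887990400735224 xz 0.0017126348650910903 F [ 0.1119 -0.0666 -1.4962] gap 59.926431636725
8 rows of [-0.07 -0.21  0.87] [-0.   -0.03 -0.01] step 0.9
[[ 0.9999931  -0.00111767  0.00354147]
 [-0.00329515 -0.70683654  0.70736924]
 [ 0.00171263 -0.70737603 -0.70683535]]
```

View pics/s11.png

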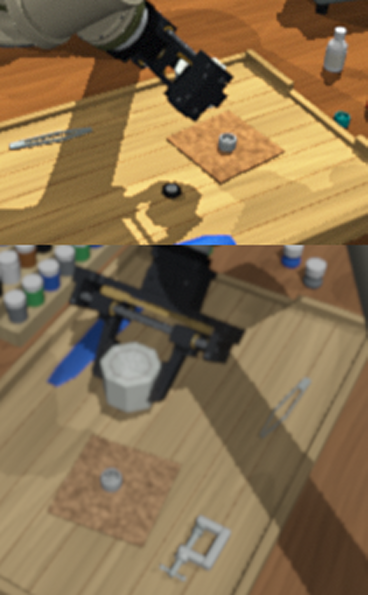

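```bash
python3 - <<'E'
from h import *
b=cv2.imread("pics/b11.png");x,y=235,170
cr=cv2.resize(b[y:y+70,x:x+70],None,fx=8,fy=8,interpolation=cv2.INTER_CUBIC)
t=np.radians(22.5+45*np.arange(8));R=.03/np.cos(np.pi/8)
for z,cl in((.184,(0,0,255)),(.142,(0,255,0))):
    P=np.c_[.5639+R*np.cos(t),.0425+R*np.sin(t),np.full(8,z)]
    uv=((proj(C["side"],P)-[x,y]+.5)*8).round().astype(int);cv2.polylines(cr,[uv],True,cl,1)
cv2.imwrite("pics/s11c.png",cr)
E
```

```text
(no output)
```

View pics/s11c.png

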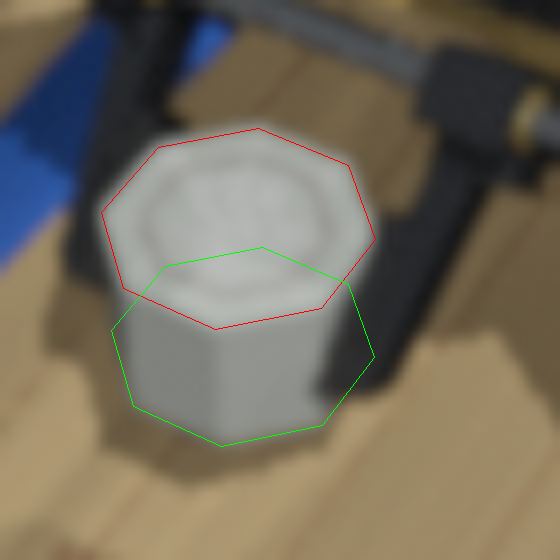

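```bash
python3 -m jog '[[-0.07,-0.21,0.87,0,0,0,5.5],[-0.07,-0.21,0.87,0,0,0,5.5],[-0.07,-0.21,0.87,0,0,0,5.5],[-0.07,-0.21,0.87,0,0,0,5.5],[-0.07,-0.21,0.87,0,0,0,5.5],[-0.07,-0.21,0.87,0,0,0,5.5],[-0.07,-0.21,0.87,0,0,0,5.5],[-0.07,-0.21,0.87,0,0,0,5.5],[0,0,0,0,0,0,5.5]]' |grep -E 'pos|force|gap'
python3 st.py;python3 go.py .5585 .100 .066 90 45 16
python3 - <<'E'
from h import *
from bench import read_camera,bot
o=bot.get_obs();g=o['position']-.019*o['eef_rot'][:,2]
a=read_camera("scene");b=read_camera("side")
out=[]
for im,n,x,y in((a,"scene",290,150),(b,"side",205,195)):
    cr=cv2.resize(im[y:y+90,x:x+90],None,fx=6,fy=6,interpolation=cv2.INTER_CUBIC)
    t=np.radians(22.5+45*np.arange(8));R=.03/np.cos(np.pi/8)
    for z,cl in((g[2]+.016,(0,0,255)),(g[2]-.026,(0,255,0))):
        P=np.c_[g[0]+R*np.cos(t),g[1]+.0025+R*np.sin(t),np.full(8,z)]
        cv2.polylines(cr,[((proj(C[n],P)-[x,y]+.5)*6).round().astype(int)],True,cl,1)
    t=np.linspace(0,6.28,40)
    P=np.c_[.5585+.013*np.cos(t),.1025+.013*np.sin(t),np.full(40,.052)]
    cv2.polylines(cr,[((proj(C[n],P)-[x,y]+.5)*6).round().astype(int)],True,(255,0,0),1)
    out.append(cr)
cv2.imwrite("pics/s12.png",cv2.resize(np.hstack(out),(800,400)))
E
```

```text
position: [0.5583, 0.1163, 0.1174]
contact_force: [-0.0, -0.6, -0.7]
finger_gap: 0.675
t 22.55 q [-0.319   0.6113  1.5278  0.7549  1.3734 -0.6186] tcp [0.5583 0.1163 0.1174] grasp [0.5583 0.1028 0.1309] tilt 0.22445275737603013 xhead -0.04956676378190722 xz 0.0030532513045087918 F [-0.0228 -0.6353 -0.7084] gap 59.47201914692031
16 rows of [0.   0.3  0.27] [ 0.   -0.01  0.01] step 0.41
```

View pics/s12.png

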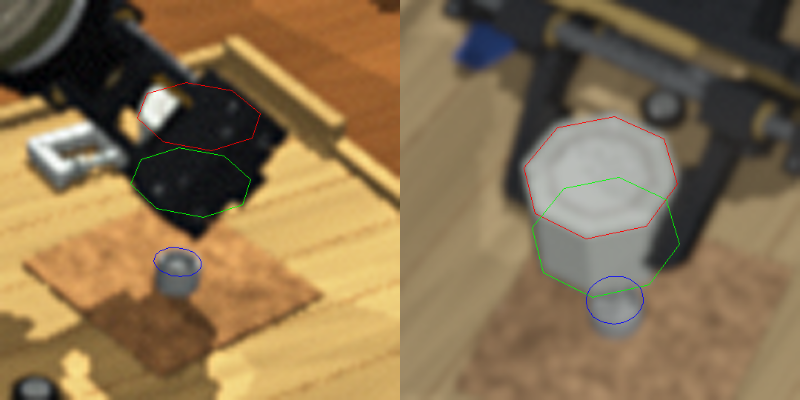

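```bash
python3 - <<'E'
from h import *
out=[]
for n,x,y in(("scene",310,190),("side",232,245)):
    im=cv2.imread(f"pics/{n}0.png")
    cr=cv2.resize(im[y:y+40,x:x+40],None,fx=10,fy=10,interpolation=cv2.INTER_CUBIC)
    t=np.linspace(0,6.28,40)
    for z,cl in((.052,(255,0,0)),(.036,(0,255,0))):
        P=np.c_[.5585+.013*np.cos(t),.1025+.013*np.sin(t),np.full(40,z)]
        cv2.polylines(cr,[((proj(C[n],P)-[x,y]+.5)*10).round().astype(int)],True,cl,1)
    out.append(cr)
cv2.imwrite("pics/s13.png",np.hstack(out))
E
```

```text
(no output)
```

View pics/s13.png

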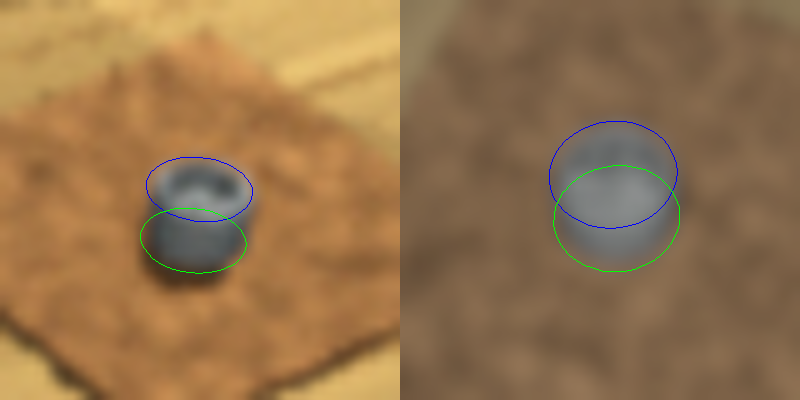

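```bash
python3 -m jog '[[0,0.3,0.27,0,0,0,5.5],[0,0.3,0.27,0,0,0,5.5],[0,0.3,0.27,0,0,0,5.5],[0,0.3,0.27,0,0,0,5.5],[0,0.3,0.27,0,0,0,5.5],[0,0.3,0.27,0,0,0,5.5],[0,0.3,0.27,0,0,0,5.5],[0,0.3,0.27,0,0,0,5.5]]' |grep -E 'pos|force|gap'
python3 st.py;python3 go.py .5585 .100 .066 90 45 8
python3 - <<'E'
from h import *
from bench import read_camera
a=read_camera("scene");b=read_camera("side")
cv2.imwrite("pics/s14.png",cv2.resize(np.hstack([a[150:240,280:370],b[205:295,205:295]]),None,fx=4.4,fy=4.4,interpolation=cv2.INTER_CUBIC))
E
```

```text
position: [0.559, 0.1135, 0.0854]
contact_force: [-0.4, 1.1, -1.0]
finger_gap: 0.679
t 23.45 q [-0.3236  0.6597  1.5511  0.7648  1.3224 -0.6723] tcp [0.559  0.1135 0.0854] grasp [0.5589 0.1001 0.0989] tilt 0.3555834116966286 xhead -0.10948438196563602 xz 0.00429884226847326 F [-0.4417  1.0834 -0.97  ] gap 59.85341963438996
8 rows of [-0.01  0.29  0.29] [ 0.01 -0.03  0.01] step 0.41
```

View pics/s14.png

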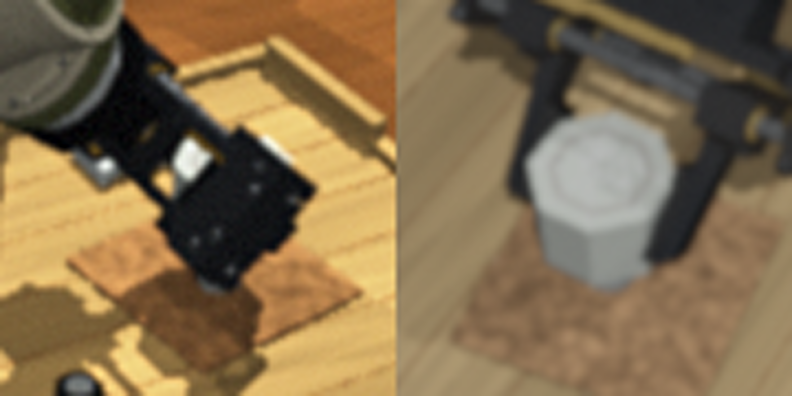

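```bash
python3 -m jog '[[0,0.29,0.29,0,0,0,5.5],[0,0.29,0.29,0,0,0,5.5],[0,0.29,0.29,0,0,0,5.5],[0,0.29,0.29,0,0,0,5.5],[0,0.29,0.29,0,0,0,5.5],[0,0.29,0.29,0,0,0,5.5],[0,0.29,0.29,0,0,0,5.5],[0,0,0,0,0,0,5.5]]' |grep -E 'pos|force|gap'
python3 st.py
python3 -m jog '[[0,0.08,0.08,0,0,0,5.5],[0,0.08,0.08,0,0,0,5.5],[0,0,0,0,0,0,5.5]]' |grep -E 'pos|force'
python3 - <<'E'
from h import *
from bench import read_camera
a=read_camera("scene");b=read_camera("side")
cv2.imwrite("pics/s15.png",cv2.resize(np.hstack([a[150:240,280:370],b[205:295,205:295]]),None,fx=4.4,fy=4.4,interpolation=cv2.INTER_CUBIC))
E
```

```text
position: [0.5589, 0.1136, 0.0565]
contact_force: [-0.8, 0.1, -0.8]
finger_gap: 0.675
t 24.35 q [-0.3235  0.7056  1.5689  0.777   1.2773 -0.7176] tcp [0.5589 0.1136 0.0565] grasp [0.5589 0.1001 0.07  ] tilt 0.3036121865681774 xhead -0.1069405627280528 xz 0.0034352644145301337 F [-0.8188  0.0878 -0.7685] gap 59.44788832746919
position: [0.5591, 0.1135, 0.0548]
contact_force: [-0.2, -0.0, -1.2]
```

View pics/s15.png

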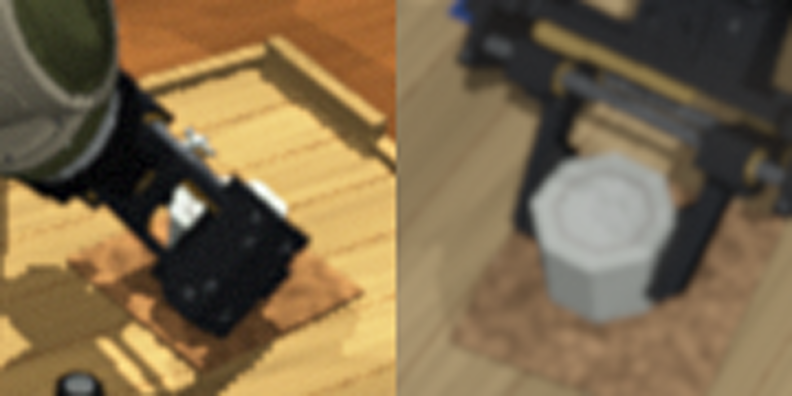

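Next I'll lower in 1 mm steps until it touches.

```bash

python3 -m jog '[[0,0.07,0.07,0,0,0,5.5],[0,0.07,0.07,0,0,0,5.5],[0,0,0,0,0,0,5.5]]' |grep -E 'pos|force'
python3 -m jog '[[0,0.07,0.07,0,0,0,5.5],[0,0.07,0.07,0,0,0,5.5],[0,0,0,0,0,0,5.5]]' |grep -E 'pos|force'
python3 -m jog '[[0,0.07,0.07,0,0,0,5.5],[0,0,0,0,0,0,5.5]]' |grep -E 'pos|force'
```

```text
position: [0.5591, 0.1135, 0.0527]
contact_force: [0.1, -0.2, -0.5]
position: [0.5591, 0.1135, 0.0507]
contact_force: [-0.2, -0.4, -1.1]
position: [0.5591, 0.1135, 0.0497]
contact_force: [1.2, 0.5, -1.2]
```

```bash

python3 -m jog '[[0,0.07,0.07,0,0,0,5.5],[0,0,0,0,0,0,5.5]]' |grep -E 'pos|force'
```

```text
position: [0.5591, 0.1135, 0.0488]
contact_force: [-0.0, -0.4, -0.8]
```

```bash

python3 -m jog '[[0,0.05,0.05,0,0,0,5.5],[0,0,0,0,0,0,5.5]]' |grep -E 'pos|force'
```

```text
position: [0.5591, 0.1135, 0.0481]
contact_force: [0.5, 0.3, -0.6]
```

```bash

python3 -m jog '[[0,0.05,0.05,0,0,0,5.5],[0,0,0,0,0,0,5.5]]' |grep -E 'pos|force'
```

```text
position: [0.5592, 0.1135, 0.0479]
contact_force: [-1.7, -1.1, 5.5]
```

Contact is 5.5 N at the expected height, within 1 mm. I'll release now.

```bash

python3 -m jog '[[0,0,0,0,0,0,6.1],[0,0,0,0,0,0,6.3],[0,0,0,0,0,0,6.6],[0,0,0,0,0,0,7.5],[0,0,0,0,0,0,8.8],[0,0,0,0,0,0,8.8],[0,0,0,0,0,0,8.8]]' |grep -E 'pos|force|gap'
python3 - <<'E'
from h import *
from bench import read_camera
a=read_camera("scene");b=read_camera("side")
cv2.imwrite("pics/s16.png",cv2.resize(np.hstack([a[150:240,280:370],b[205:295,205:295]]),None,fx=4.4,fy=4.4,interpolation=cv2.INTER_CUBIC))
E
```

```text
position: [0.5592, 0.1135, 0.0474]
contact_force: [-0.1, 0.2, 0.1]
finger_gap: 0.998
```

View pics/s16.png

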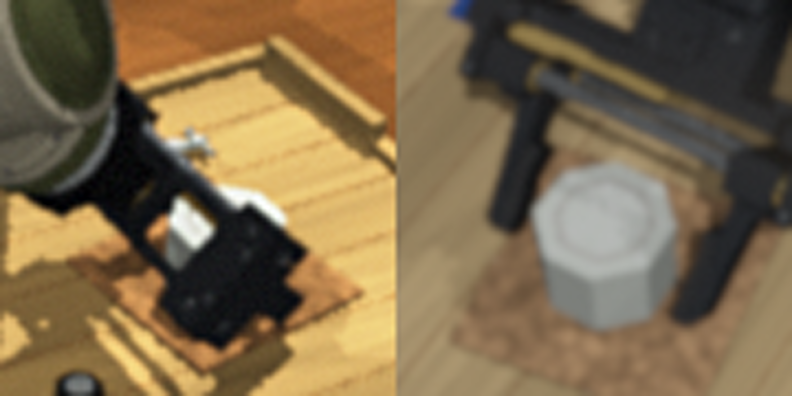

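Both fingers are clear of the dish. I'll back off along the tool axis.

```bash

python3 -m jog '[[0,0,-0.8,0,0,0,8.8],[0,0,-1,0,0,0,8.8],[0,0,-1,0,0,0,8.8],[0,0,-1,0,0,0,8.8],[0,0,-1,0,0,0,8.8],[0,0,-1,0,0,0,8.8],[0,0,-1,0,0,0,8.8],[0,0,-1,0,0,0,8.8],[0,0,-1,0,0,0,8.8],[0,0,-1,0,0,0,8.8],[0,-1.5,-1.5,0,0,0,8.8],[0,-1.5,-1.5,0,0,0,8.8],[0,-1.5,-1.5,0,0,0,8.8],[0,-1.5,-1.5,0,0,0,8.8],[0,0,0,0,0,0,8.8]]' |grep -E 'pos|force|gap'
python3 - <<'E'
from h import *
from bench import read_camera
a=read_camera("scene");b=read_camera("side")
cv2.imwrite("pics/a17.png",a);cv2.imwrite("pics/b17.png",b)
out=[]
for im,n,x,y in((a,"scene",285,160),(b,"side",210,210)):
    cr=cv2.resize(im[y:y+80,x:x+80],None,fx=5,fy=5,interpolation=cv2.INTER_CUBIC)
    t=np.radians(22.5+45*np.arange(8));R=.03/np.cos(np.pi/8)
    for z,cl in((.078,(0,0,255)),(.036,(0,255,0))):
        P=np.c_[.5592+R*np.cos(t),.1025+R*np.sin(t),np.full(8,z)]
        cv2.polylines(cr,[((proj(C[n],P)-[x,y]+.5)*5).round().astype(int)],True,cl,1)
    out.append(cr)
cv2.imwrite("pics/s17.png",np.hstack(out))
E
```

```text
position: [0.559, 0.0439, 0.204]
contact_force: [0.8, -0.6, 0.6]
finger_gap: 0.999
```

View pics/s17.png

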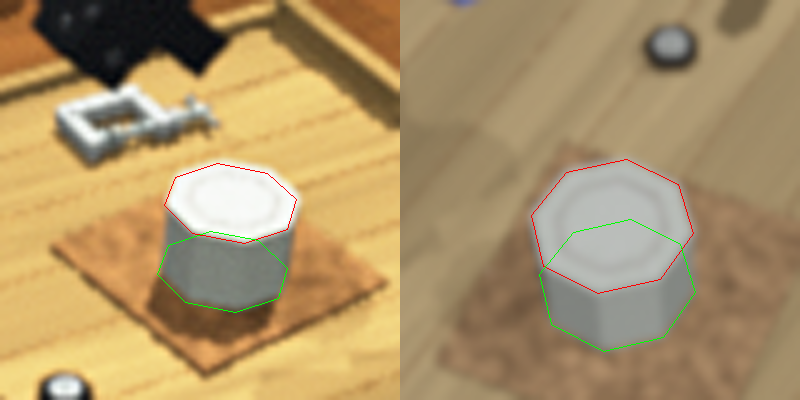

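View pics/a17.png

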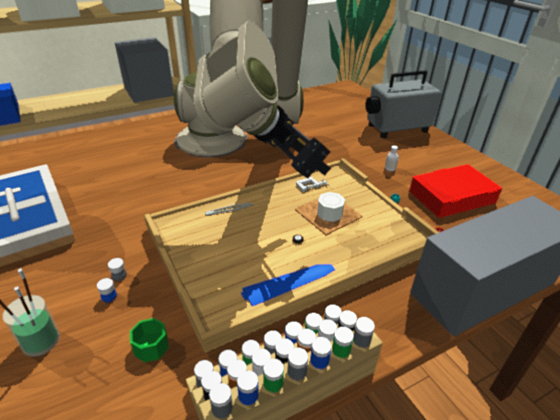

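View pics/b17.png

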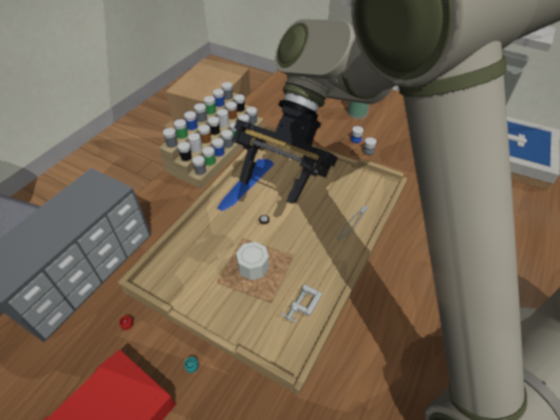

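The dish is mouth-down and flat on the mat at scene (331,207) and side (253,261), and it matches the height model in both views. The wing, tweezers, clamp and wheel are at their starting pixels.

```bash
python3 -c "
from bench import bot
o=bot.get_obs();print(o['time'],o['contact_force']);print(bot.job_done())"
```

```text
28.55 [ 0.21153892  0.39310767 -1.18149303]
the job is handed in; nothing more can be done
None
```

The white dish is upside down over the cowling, standing flat on the cork, and I handed the job in at 28.55 s of the 64 s allowed. The hand-in gives no verdict.

**What I did:** I gripped the dish across two flats with the tool tilted 45°, turned it a quarter turn and laid it on its side. I then re-gripped it nearer its floor, turned it another quarter turn and lowered it over the cowling. It touched the mat at about 5.5 N, and I released it and backed the arm clear.

**Last checks:**
- **Dish:** its outline in the scene and side pictures fits a level, mouth-down dish on the cork surface, centred about 1 mm from where I measured the cowling. The image fit is good to about 2 mm.
- **Other items:** the wing, tweezers, clamp and wheel show no visible movement from the first pictures.
- **Robot:** after backing off, the gripper was clear of everything.
- **Cowling:** I could not see it once it was covered, so that it was not touched or shifted is inferred. The last view of it showed it unmoved. The dish had about 13 mm of clearance all round, and no force showed until the rim reached the cork.

Nothing failed. The only disagreement was 2–3 mm between the wrist camera and the robot's own position when measuring the dish; it did not affect the placing.

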